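Load a sample vial and snap the reader's light shield shut

TASK

Lower the white-capped sample vial right down to the floor of the reader's well, without dropping it in. Then tip the reader's black spring flap over its snap point, take your fingers off and let it spring shut by itself; finally press down on the rubber pad of the shut flap with about 10 N for a full second to bed its light seal. The flap is delicate, so never load it with more than 20 N, and leave the other vials, the petri dish and the beaker as they stand.

Things in the scene. Friction and masses are not known exactly. Their poses are not given: they have to be found in the camera images.
- reader: White sample reader, fixed: block 100 x 100 mm, deck 56 mm above the bench, from x = -45 to 55 mm; a lower nose (up to 50 mm high) with display reaches to x = -95 mm. Origin on the bench; x points from nose to hinge, y along the hinge, z up. Turned up to 0.4 rad either way. The flap's hinge line runs along y at x = 42 mm, z = 59 mm. The well axis is at x = -3 mm, y = 0.
- well_mouth (a point): Centre of the mouth of the round vial well, level with the deck. The well is 30 mm in diameter and 34 mm deep with a 2 mm chamfer; axes as the reader's.
- well_floor (a point): Centre of the well's flat floor, 34 mm below the mouth. A seated vial stands 16 mm proud of the deck.
- flap (a joint): Black light-shield flap, rad: 0 = open (leaning 0.28 beyond upright, away from the well), 0.28 = upright, 1.85 = shut. Over-centre spring: below its snap point (0.8 to 0.95) it pushes back to open, with about 5 N at the open stop, fading to nothing at the snap point; beyond, it springs shut within half a second. Both stops are hard.
- flap_tab (a point): Middle of the free edge of the flap's orange tab (28 x 36 x 4 mm), outer face. The flap is a hood 62 mm wide, 24 mm deep; its flat outer face, one plane with the tab, lies 24 mm off the hinge line, the tab edge 102 mm along it. Open, the tab edge is 94 mm above and 51 mm behind the hinge line; the outer face looks back and slightly down. Push the tab towards the nose to tip the flap.
- press_pad (a point): Point on the flap 45 mm from the hinge, where the top of the dark rubber pad (22 x 30 mm) lies with its screw stem fully in. Shut, it is 87.5 mm above the bench, straight above the well. The stem is set anywhere from 0 to 12 mm out, so the pad's top is that much higher; it is not reported: find it by touch. The pad gives 0.13 mm per N (3.5 mm at most): poses are not enough, read the force.
- vial_2: The sample vial to load: glass with beige sample and WHITE cap, standing loose on the bench, 27 mm in diameter, 50 mm high (the top 6 mm a 23 mm cap), about 20 g. Origin at the centre of its underside, z up along its axis. The three vials swap places.
- vial_1: Bystander vial with beige sample and BLACK cap, 27 mm diameter, 50 mm high; origin at its underside.
- vial_3: Bystander EMPTY vial with BLACK cap, 27 mm diameter, 50 mm high; origin at its underside.
- petri_dish: Bystander clear dish, 89 mm diameter, 14 mm high, lying on the bench; origin at its underside.
- beaker: Bystander clear beaker, 113 x 122 mm, 166 mm high; origin at its underside.
Not all that is in view belongs to the job. Leave any blue look-alike of the vial_2 alone.

How it is judged:
By the outcome, as a careful person would: the job done as asked, in the order asked, and still so for the second after the job is handed in, with the robot touching nothing.
It also fails if it takes over 66 s, if anything falls off the work surface, if the arm or the gripper's body presses on something with over 40 N, if the wrist force passes 120 N, or if a joint passes its speed limit or range.

ROBOT

A 6-joint arm with a two-finger parallel gripper is mounted at the origin on a cart in front of the work surface, level with it; the furniture and walls round the work are solid. World frame = base frame: x ahead of the robot, y to its left, z up, the work surface at z = 0. Lengths are in m, angles in rad, forces in N, time in s.
With the tool pointing down it reaches from about 0.35 to 0.95 m from the base axis. Payload 17.4 kg.
Tool frame: the origin (TCP) lies on the centre line of the jaws, within the pads' length; the fingertips stand robot.tips_ahead ahead of it and the grasp point (between the pads) lies 8 mm behind it (robot.tips_ahead is the distance from the TCP to the fingertips, in m); x points along the fingers, y is the direction in which the jaws open and shut, and the axes are right-handed (so a half turn about x gives the same grasp; the last joint's range is limited). The gripper opens to 93 mm and grips with 3 to 60 N. Pads are 15 mm wide; open, the fingers measure 128 mm over their backs; the gripper's body (75 mm by 188 mm) begins 65 mm behind the grasp point.
Start: joints at [1.299, 0.116, 1.442, -0, 1.584, -0.038], TCP at [0.156, 0.657, 0.23] pointing down, gripper open.
Joint ranges: [-2.83, 2.83], [-0.83, 2.19], [0.07, 2.5], [-1.14, 4.28], [0.01, 3], [-2.97, 2.97]. Speed limits (rad/s): [1.89, 1.89, 2.22, 3.14, 3.14, 3.14].

INTERFACE

Orientations are given as a rotation vector (axis times angle).
In Python, from rig import robot, cams gives the robot as it stands. The module is installed in compiled form; this text tells all that it offers.
- The arm moves only by the tool drive_tool, never from a script. Its argument "steps" is a list of rows, each an object with "claw": the opening, from 0 (shut) to 1 (fully open); "translation": the shift along the tool's x, y, z in cm, a list of three; "angular": the turn, a rotation vector about the tool's x, y, z in degrees, a list of three. In form: [{"claw": claw, "translation": [x, y, z], "angular": [rx, ry, rz]}, ...]. A call has 1 to 8 rows; each row is the pose to reach, as a shift and turn from the pose commanded when the call began, along the tool's axes at that moment; what a row does not reach only later rows make up. A row lasts 1/10 s, in which the tool goes at most 50 mm and 8.59 degrees, less where a joint would pass 70% of its speed; a pose out of reach is approached as far as the arm can. A call with a gripper value outside its range is refused whole. The fingers move at their own pace and stop on an object; "squeeze" is the grip in N (left out, the last holds). Time passes only in rows, so rows that repeat a pose let the fingers close. It gives the time, the measured TCP pose, the force and the opening at its end, in the units of the state.
- robot.state(): the state, without advancing time (a new reading comes with each control period).
- cams.camera(name): name is "scene" or "top" or "wrist"; returns (picture, depth): 400x640x3 uint8, blue, green, red; 400x640 float32, m along the optical axis (not along the pixel's ray), 0 where there is no reading.
- cams.get_calibration(name): a dict with "K" (3x3 intrinsics, pixels), "camera_from_world" (4x4, takes a point from world to camera coordinates); the wrist camera has in their place "tool_from_camera" (4x4, takes a point from camera to tool coordinates, whose origin is the TCP and whose axes are the tool frame's). Camera axes: x right, y up, looking along -z (the intrinsics and any distortion apply to the point x, -y, -z); pixel columns grow to the right and rows downward; lengths in m; the calibration is good to about 2 mm. A picture is of the moment at which its call begins: read the wrist's pose just before it. get_calibration takes no time and is no camera call.
- robot.job_done(): hands the job in, once; it reports no verdict.
The state is a dict: "time_s": time; "joint_pos": joint angles; "qd": joint speeds; "tau": joint torques, N m; "eef_pos": TCP position; "orientation": TCP orientation; "contact_force": force on the tool from outside, world axes, zero at the start; "moment": the same for the moment, N m; "finger_gap": finger opening in m.
Only numpy, scipy, OpenCV 4.12 (cv2) and the standard library are available. Lean on these libraries where they do the work, as an engineer would, in place of code of your own. Each camera call takes 0.05 s, during which the arm holds its last target. There are 200 camera calls.

## Working session

There is one attempt and no reset: what is moved stays moved. The work goes in short steps, Python scripts to look and compute and a tool call to move; the robot and the scene stay as the last step left them, time stands still between calls to the robot, and variables do not carry over. Pictures are saved under pics/ and viewed, about 8 in all and at most 12, crops included, and the job is handed in when it is done.

Besides the shell and the picture viewer there is one more tool, called after ">>>" by a JSON object that holds its "method" and its "body", one argument or row to a line. drive_tool: Moves the arm, as the interface text tells. Its arguments: {"type":"object","properties":{"steps":{"type":"array"},"squeeze":{"type":"number"}},"required":["steps"]}

```bash
mkdir -p pics
cat > h.py <<'E'
import numpy as np, cv2
from rig import robot, cams
from scipy.spatial.transform import Rotation as R
def T_tool():
    s=robot.state(); T=np.eye(4); T[:3,:3]=R.from_rotvec(s['orientation']).as_matrix(); T[:3,3]=s['eef_pos']; return T
def w_from_c(name):
    c=cams.get_calibration(name)
    return T_tool()@np.array(c['tool_from_camera']) if name=='wrist' else np.linalg.inv(np.array(c['camera_from_world']))
def snap(name,fn):
    W=w_from_c(name); im,d=cams.camera(name); cv2.imwrite('pics/%s.png'%fn,im)
    np.savez('pics/%s.npz'%fn,d=d,W=W,K=np.array(cams.get_calibration(name)['K'])); return im,d
def px(fn,u,v,z=None):
    f=np.load('pics/%s.npz'%fn); K,W=f['K'],f['W']
    r=np.array([(u-K[0,2])/K[0,0],-(v-K[1,2])/K[1,1],-1.])
    if z is None:
        p=f['d'][max(0,v-1):v+2,max(0,u-1):u+2]; p=p[p>0]; return W[:3,:3]@(r*np.median(p))+W[:3,3] if len(p) else None
    D=W[:3,:3]@r; return W[:3,3]+D*(z-W[2,3])/D[2]
def rel(p,rot=None):
    """world point -> shift cm in tool axes"""
    T=T_tool(); return np.round(T[:3,:3].T@(np.array(p)-T[:3,3])*100,2)
E
python3 - <<'E'
from h import *
np.set_printoptions(precision=4,suppress=True)
print(robot.state(), robot.tips_ahead); print({n:cams.get_calibration(n).keys() for n in('top','wrist')}); print(cams.get_calibration('wrist'))
a,_=snap('top','top1'); b,_=snap('scene','scene1')
print(w_from_c('top'),w_from_c('scene'),T_tool())
E
```

```text
{'time_s': 0.0, 'joint_pos': array([ 1.2992,  0.1165,  1.4423,  0.    ,  1.584 , -0.0378]), 'qd': array([-0.0003, -0.0009, -0.0011,  0.0008,  0.0016, -0.0006]), 'tau': array([ -0.0017, -72.1261, -62.2579,   0.0779,   0.024 ,  -0.0001]), 'eef_pos': array([0.1563, 0.6564, 0.2289]), 'orientation': array([ 0.1827,  1.5632, -0.1844]), 'contact_force': array([ 0.2176, -0.4811,  0.1365]), 'moment': array([0.0182, 0.0477, 0.0243]), 'finger_gap': 0.09309441574904781} 0.011
{'top': dict_keys(['K', 'camera_from_world']), 'wrist': dict_keys(['K', 'tool_from_camera'])}
{'K': array([[297.8847,   0.    , 320.243 ],
       [  0.    , 297.8847, 200.0384],
       [  0.    ,   0.    ,   1.    ]]), 'tool_from_camera': array([[ 0.0007,  0.2648, -0.9643, -0.1557],
       [ 1.    ,  0.0003,  0.0008,  0.0002],
       [ 0.0005, -0.9643, -0.2648, -0.0729],
       [ 0.    ,  0.    ,  0.    ,  1.    ]])}
[[ 0.0123  0.9946 -0.1028  0.4437]
 [-0.9999  0.0117 -0.0065 -0.0184]
 [-0.0053  0.1029  0.9947  1.3697]
 [ 0.      0.      0.      1.    ]] [[ 0.5945  0.4027 -0.696  -0.0796]
 [-0.8038  0.2761 -0.5269 -0.5116]
 [-0.02    0.8727  0.4878  0.5786]
 [ 0.      0.      0.      1.    ]] [[-0.0003  0.2317  0.9728  0.1563]
 [-0.001   0.9728 -0.2317  0.6565]
 [-1.     -0.001  -0.      0.229 ]
 [ 0.      0.      0.      1.    ]]
```

View pics/top1.png

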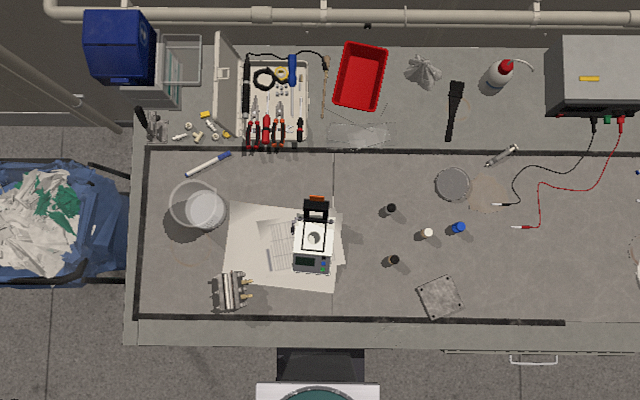

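View pics/scene1.png

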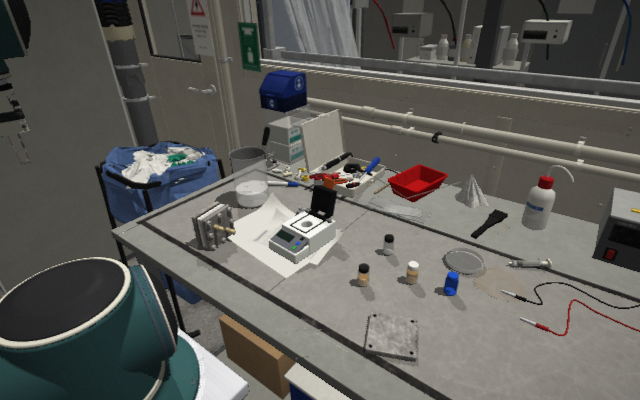

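Candidates in the top view: white-capped vial at (426,233), black-capped ones at (390,209) and (393,260), and a blue look-alike at (458,228). The description fits the white cap, so I'll check it in a close crop and measure.

Run:
```python
from h import *
np.set_printoptions(precision=4,suppress=True)
print(np.load('pics/top1.npz')['K'])
for n,u,v in [('white',426,233),('blk',390,209),('blk2',393,260),('blue',458,228),('readerdeck',302,240),('deckR',328,240),('well',314,239),('tab',316,197),('petri',453,184),('beaker',195,205),('bench',370,235)]:
    print(n,px('top1',u,v))
for n,u,v in [('white',412,266),('bench',390,320),('well',308,224)]: print('s',n,px('scene1',u,v))
im=cv2.imread('pics/top1.png'); a=cv2.resize(im[185:285,280:360],None,fx=5,fy=5,interpolation=2)
im=cv2.imread('pics/scene1.png'); b=cv2.resize(im[170:300,260:360],None,fx=3.85,fy=3.85,interpolation=2)[:500]
b2=cv2.resize(im[225:300,345:470],None,fx=3.2,fy=3.2,interpolation=2)
o=np.zeros((600,800,3),np.uint8); o[:500,:400]=a; o[:340,400:785]=b[:340]; o[345:345+240,400:800]=b2; cv2.imwrite('pics/c1.png',o)
```

```text
[[518.9576   0.     323.1077]
 [  0.     518.9576 214.7294]
 [  0.       0.       1.    ]]
white [ 0.5367 -0.2727  0.0471]
blk [ 0.5971 -0.1809  0.0482]
blk2 [ 0.467  -0.1881  0.05  ]
blue [ 0.5504 -0.3542  0.0477]
readerdeck [0.5145 0.0428 0.0574]
deckR [ 0.5154 -0.023   0.0551]
well [0.5194 0.0133 0.0216]
tab [0.6126 0.0071 0.1446]
petri [ 0.6714 -0.3542  0.0023]
beaker [0.6017 0.3199 0.0469]
bench [ 0.533  -0.134  -0.0006]
s white [ 0.5303 -0.2796  0.0489]
s bench [ 0.3981 -0.2983  0.012 ]
s well [0.5341 0.0189 0.0449]
```

View pics/c1.png

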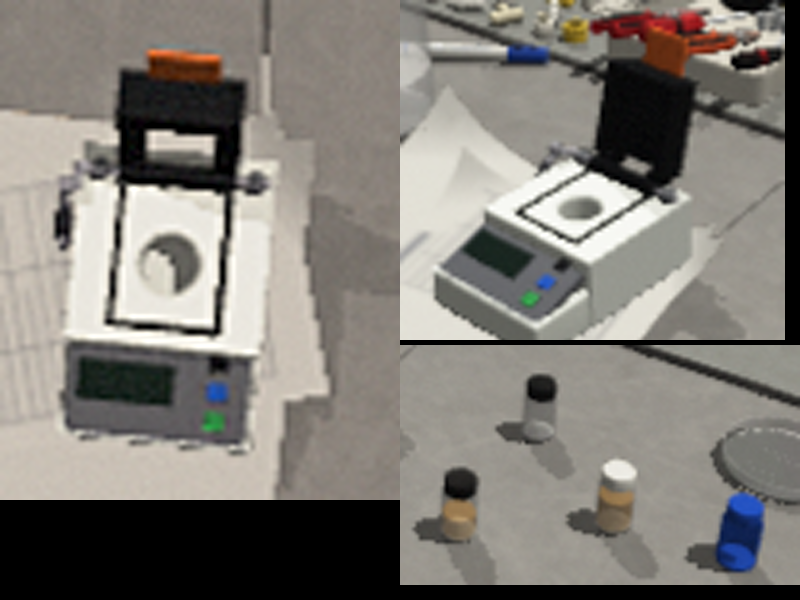

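The crop shows the white-capped vial with beige sample, (617,497) in the crop and (426,233) in the top view, clear of the blue one. The reader is turned only slightly (about -0.09 rad), with the well near (314,238) in the top view. Next is a hover between the two for a wrist view of both.

>>> {"method": "drive_tool", "body": {
  "steps": [
    {"claw": 0.5,"translation": [0,-29,32],"angular": [-8,0,0]},
    {"claw": 0.5,"translation": [0,-29,32],"angular": [-8,0,0]},
    {"claw": 0.5,"translation": [0,-29,32],"angular": [-8,0,0]},
    {"claw": 0.5,"translation": [0,-29,32],"angular": [-8,0,0]},
    {"claw": 0.5,"translation": [0,-29,32],"angular": [-8,0,0]},
    {"claw": 0.5,"translation": [0,-29,32],"angular": [-8,0,0]},
    {"claw": 0.5,"translation": [0,-29,32],"angular": [-8,0,0]},
    {"claw": 0.5,"translation": [0,-29,32],"angular": [-8,0,0]}
  ]
}}

```text
time_s: 0.9
eef_pos: [0.383, 0.3248, 0.2295]
orientation: [0.074, 1.569, -0.074]
contact_force: [0.3, 1.5, -0.7]
finger_gap: 0.0465
```

>>> {"method": "drive_tool", "body": {
  "steps": [
    {"claw": 0.5,"translation": [0,-44,16],"angular": [0,0,0]},
    {"claw": 0.5,"translation": [0,-44,16],"angular": [0,0,0]},
    {"claw": 0.5,"translation": [0,-44,16],"angular": [0,0,0]},
    {"claw": 0.5,"translation": [0,-44,16],"angular": [0,0,0]},
    {"claw": 0.5,"translation": [0,-44,16],"angular": [0,0,0]},
    {"claw": 0.5,"translation": [0,-44,16],"angular": [0,0,0]},
    {"claw": 0.5,"translation": [0,-44,16],"angular": [0,0,0]},
    {"claw": 0.5,"translation": [0,-44,16],"angular": [0,0,0]}
  ]
}}

```text
time_s: 1.7
eef_pos: [0.4831, -0.0626, 0.2296]
orientation: [0.074, 1.569, -0.074]
contact_force: [0.0, 1.2, 0.5]
finger_gap: 0.0467
```

>>> {"method": "drive_tool", "body": {
  "steps": [
    {"claw": 0.5,"translation": [0,0,0],"angular": [0,0,0]},
    {"claw": 0.5,"translation": [0,0,0],"angular": [0,0,0]},
    {"claw": 0.5,"translation": [0,0,0],"angular": [0,0,0]}
  ]
}}

```text
time_s: 2.0
eef_pos: [0.4831, -0.0596, 0.2295]
orientation: [0.074, 1.57, -0.073]
contact_force: [-0.7, 0.5, -0.6]
finger_gap: 0.0463
```

Run:
```python
from h import *
s=robot.state(); print(s['eef_pos'],s['orientation'],s['time_s'],s['qd'])
im,_=snap('wrist','w1')
```

```text
[ 0.48305688 -0.05961322  0.22949852] [ 0.07367648  1.5698351  -0.07326876] 2.0 [ 0.01857623 -0.00544933 -0.00025104 -0.00205715 -0.00072695 -0.00352945]
```

View pics/w1.png

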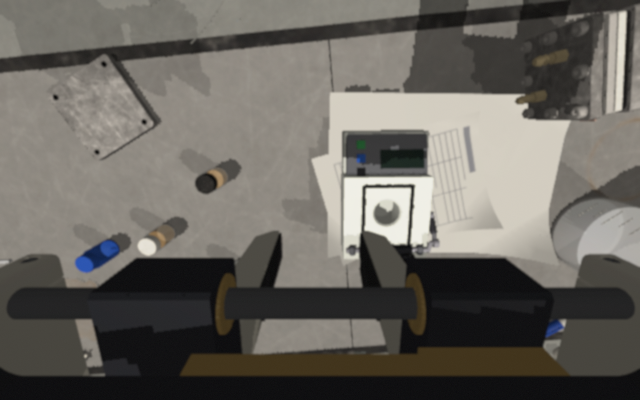

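Wrist view: white cap at (147,246), sample vial with black cap at (207,182), blue at (85,260), and the well at (387,211) with the reader almost square to the tool. I'll enlarge it to get exact pixels.

Run:
```python
from h import *
im=cv2.imread('pics/w1.png')
a=cv2.resize(im[165:265,335:435],None,fx=5,fy=5,interpolation=cv2.INTER_CUBIC)
b=cv2.resize(im[215:265,130:190],None,fx=5,fy=5,interpolation=cv2.INTER_CUBIC)
o=np.zeros((500,800,3),np.uint8); o[:,:500]=a; o[:250,500:]=b; cv2.imwrite('pics/c2.png',o)
```

```text
(no output)
```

View pics/c2.png

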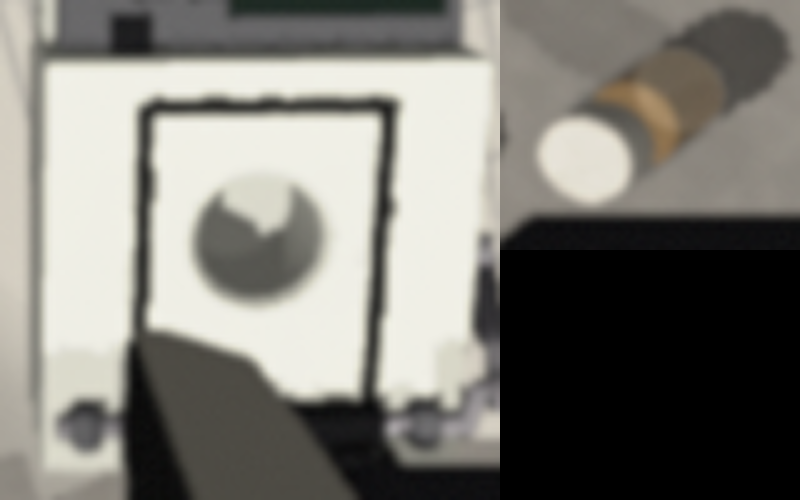

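Run:
```python
from h import *
np.set_printoptions(precision=4,suppress=True)
g=lambda X,Y,z:px('w1',335+X/5-.4,165+Y/5-.4,z)
w=g(258,237,.056); c=px('w1',130+86/5-.4,215+158/5-.4,.05)
A,B=g(45,58,.056),g(492,60,.056); C,D=g(148,108,.056),g(390,106,.056)
print('well',w,'cap',c,'A',A,'B',B,np.linalg.norm(A-B))
for p,q in((A,B),(C,D)): d=q-p; print('yaw',np.arctan2(-d[0],d[1]))
for e in [((42,100),(40,400)),((490,100),(478,300)),((392,120),(370,390)),((147,120),(138,330))]:
    d=g(*e[1],.056)-g(*e[0],.056); print('yaw side',np.arctan2(d[1],d[0]))
print('top', px('top1',313.8,237.8,.056), px('top1',426,231.5,.05))
for n,u,v in[('blue',85,260),('bk',207,182)]: print(n,px('w1',u,v,.05))
print('rel', rel(c),rel(w), T_tool())
```

```text
well [0.5219 0.0134 0.056 ] cap [ 0.5403 -0.2774  0.05  ] A [ 0.4753 -0.0326  0.056 ] B [0.4851 0.0672 0.056 ] 0.10026858252172068
yaw -0.09852057981720372
yaw -0.08550318528036195
yaw side -0.08036961643434323
yaw side -0.053012966981973324
yaw side -0.0911076490527037
yaw side -0.09696948860425411
top [0.5205 0.0131 0.056 ] [ 0.5403 -0.2722  0.05  ]
blue [ 0.5512 -0.358   0.05  ]
bk [ 0.4685 -0.1889  0.05  ]
rel [ 17.96 -21.19   7.72] [17.36  7.6   3.19] [[ 0.      0.0927  0.9957  0.4831]
 [ 0.0002  0.9957 -0.0927 -0.0593]
 [-1.      0.0002  0.      0.2296]
 [ 0.      0.      0.      1.    ]]
```

>>> {"method": "drive_tool", "body": {
  "steps": [
    {"claw": 0.6,"translation": [0,-21.1,7.7],"angular": [0,0,0]},
    {"claw": 0.6,"translation": [0,-21.1,7.7],"angular": [0,0,0]},
    {"claw": 0.6,"translation": [0,-21.1,7.7],"angular": [0,0,0]},
    {"claw": 0.6,"translation": [0,-21.1,7.7],"angular": [0,0,0]},
    {"claw": 0.6,"translation": [10,-21.1,7.7],"angular": [0,0,0]},
    {"claw": 0.6,"translation": [10,-21.1,7.7],"angular": [0,0,0]},
    {"claw": 0.6,"translation": [10,-21.1,7.7],"angular": [0,0,0]},
    {"claw": 0.6,"translation": [10,-21.1,7.7],"angular": [0,0,0]}
  ]
}}

```text
time_s: 2.85
eef_pos: [0.5402, -0.2764, 0.1301]
orientation: [0.074, 1.571, -0.072]
contact_force: [-0.3, -0.2, 1.3]
finger_gap: 0.0561
```

>>> {"method": "drive_tool", "body": {
  "steps": [
    {"claw": 0.6,"translation": [0,0,0],"angular": [0,0,0]},
    {"claw": 0.6,"translation": [0,0,0],"angular": [0,0,0]}
  ]
}}

```text
time_s: 3.05
eef_pos: [0.5411, -0.2773, 0.1328]
orientation: [0.072, 1.566, -0.074]
contact_force: [-0.4, -0.8, 0.6]
finger_gap: 0.0558
```

Run:
```python
from h import *
s=robot.state(); print(s['eef_pos'],s['orientation'],s['time_s'])
im,_=snap('wrist','w2'); cv2.imwrite('pics/c3.png',cv2.resize(im[160:310,220:420],None,fx=3,fy=3))
```

```text
[ 0.54110565 -0.27730193  0.1327576 ] [ 0.07170441  1.56607241 -0.07434942] 3.05
```

View pics/c3.png

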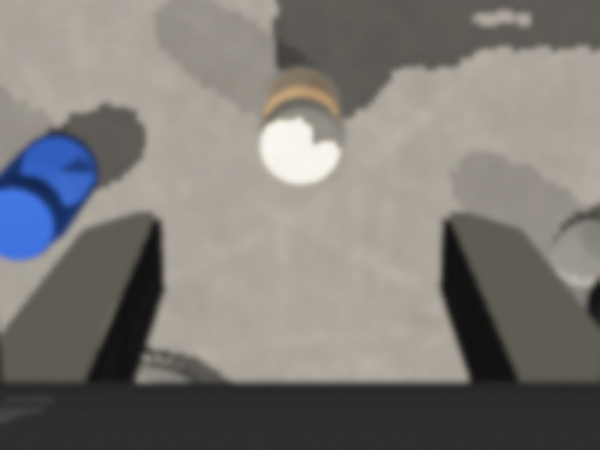

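Run:
```python
from h import *
c=px('w2',319.7,209.7,.05); print(c, rel(c))
```

```text
[ 0.54229736 -0.27803549  0.05      ] [ 8.23 -0.04  0.12]
```

>>> {"method": "drive_tool", "body": {
  "steps": [
    {"claw": 0.6,"translation": [4,0,0.1],"angular": [0,0,0]},
    {"claw": 0.6,"translation": [7,0,0.1],"angular": [0,0,0]},
    {"claw": 0.6,"translation": [8.2,0,0.1],"angular": [0,0,0]},
    {"claw": 0.6,"translation": [8.2,0,0.1],"angular": [0,0,0]},
    {"claw": 0.6,"translation": [8.2,0,0.1],"angular": [0,0,0]}
  ]
}}

```text
time_s: 3.6
eef_pos: [0.5418, -0.2781, 0.0495]
orientation: [0.073, 1.568, -0.075]
contact_force: [-0.5, -0.3, 0.2]
finger_gap: 0.0559
```

>>> {"method": "drive_tool", "body": {
  "steps": [
    {"claw": 0.5,"translation": [0,0,0],"angular": [0,0,0]},
    {"claw": 0.4,"translation": [0,0,0],"angular": [0,0,0]},
    {"claw": 0.35,"translation": [0,0,0],"angular": [0,0,0]},
    {"claw": 0.3,"translation": [0,0,0],"angular": [0,0,0]},
    {"claw": 0.25,"translation": [0,0,0],"angular": [0,0,0]},
    {"claw": 0.2,"translation": [0,0,0],"angular": [0,0,0]},
    {"claw": 0.2,"translation": [0,0,0],"angular": [0,0,0]},
    {"claw": 0.2,"translation": [0,0,0],"angular": [0,0,0]}
  ],
  "squeeze": 10
}}

```text
time_s: 4.4
eef_pos: [0.5411, -0.2778, 0.0477]
orientation: [0.074, 1.569, -0.074]
contact_force: [-0.1, -0.8, 1.0]
finger_gap: 0.0237
```

>>> {"method": "drive_tool", "body": {
  "steps": [
    {"claw": 0.2,"translation": [0,0,0],"angular": [0,0,0]},
    {"claw": 0.2,"translation": [0,0,0],"angular": [0,0,0]}
  ]
}}

```text
time_s: 4.6
eef_pos: [0.5411, -0.2778, 0.0477]
orientation: [0.074, 1.57, -0.074]
contact_force: [-0.5, 0.1, -0.3]
finger_gap: 0.0237
```

Run:
```python
from h import *
print(robot.state()['finger_gap'],robot.state()['eef_pos'])
im,_=snap('wrist','w3'); s,_=snap('scene','scene2')
a=cv2.resize(im[160:310,220:420],None,fx=2.5,fy=2.5); b=cv2.resize(s[200:300,370:470],None,fx=3,fy=3)
o=np.zeros((375,800,3),np.uint8); o[:,:500]=a; o[:300,500:]=b; cv2.imwrite('pics/c4.png',o)
```

```text
0.023696560388790054 [ 0.54106178 -0.27784267  0.04766527]
```

View pics/c4.png

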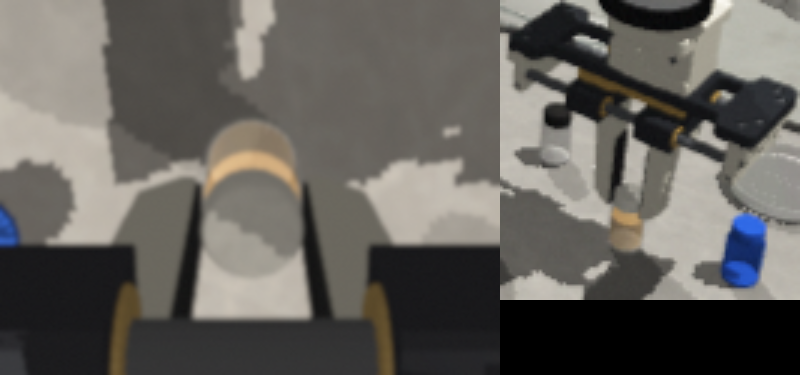

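The cap sits centred between the fingers, at crop (252,222). The grip is on the cap (gap 23.7 mm). I'll raise the squeeze a little and test-lift.

>>> {"method": "drive_tool", "body": {
  "steps": [
    {"claw": 0.15,"translation": [0,0,0],"angular": [0,0,0]},
    {"claw": 0.15,"translation": [0,0,0],"angular": [0,0,0]},
    {"claw": 0.15,"translation": [-1,0,0],"angular": [0,0,0]},
    {"claw": 0.15,"translation": [-3,0,0],"angular": [0,0,0]},
    {"claw": 0.15,"translation": [-6,0,0],"angular": [0,0,0]},
    {"claw": 0.15,"translation": [-8,0,0],"angular": [0,0,0]},
    {"claw": 0.15,"translation": [-8,0,0],"angular": [0,0,0]},
    {"claw": 0.15,"translation": [-8,0,0],"angular": [0,0,0]}
  ],
  "squeeze": 15
}}

```text
time_s: 5.5
eef_pos: [0.5411, -0.2779, 0.128]
orientation: [0.074, 1.569, -0.074]
contact_force: [0.3, -1.1, -1.1]
finger_gap: 0.0236
```

Run:
```python
from h import *
s=robot.state(); print(s['finger_gap'],s['eef_pos'])
im,_=snap('wrist','w4'); s,_=snap('scene','scene3')
a=cv2.resize(im[160:310,220:420],None,fx=2.5,fy=2.5); b=cv2.resize(s[160:285,370:470],None,fx=3,fy=3)
o=np.zeros((375,800,3),np.uint8); o[:,:500]=a; o[:375,500:]=b; cv2.imwrite('pics/c5.png',o)
print(rel([0.5212,0.0133,0.078]))
```

```text
0.023550956958798948 [ 0.54108633 -0.27786649  0.12796202]
[ 4.88 28.78 -4.67]
```

View pics/c5.png

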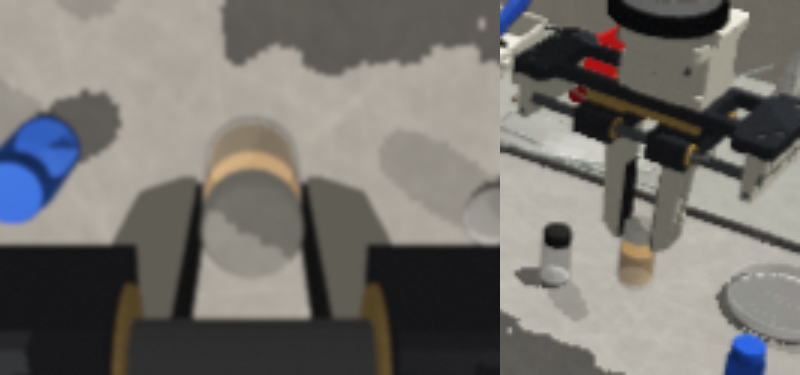

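Held upright, with clear air under it. Now to carry it over to the well.

Run:
```python
from h import *
c=px('w3',320.5,248.5,.05); print('cap at w3',c,'tcp .54106 -.27784'); 
c=px('w4',320.5,248.5,.1303); print('off in tool (cm)',rel(c))
```

```text
cap at w3 [ 0.53837098 -0.27742712  0.05      ] tcp .54106 -.27784
off in tool (cm) [-0.37 -0.01 -0.23]
```

>>> {"method": "drive_tool", "body": {
  "steps": [
    {"claw": 0.15,"translation": [-3,5,-1],"angular": [0,0,0]},
    {"claw": 0.15,"translation": [-3,28.8,-5.5],"angular": [0,0,0]},
    {"claw": 0.15,"translation": [-3,28.8,-5.5],"angular": [0,0,0]},
    {"claw": 0.15,"translation": [-3,28.8,-5.5],"angular": [0,0,0]},
    {"claw": 0.15,"translation": [-3,28.8,-5.5],"angular": [0,0,0]},
    {"claw": 0.15,"translation": [-3,28.8,-5.5],"angular": [0,0,0]},
    {"claw": 0.15,"translation": [-3,28.8,-5.5],"angular": [0,0,0]},
    {"claw": 0.15,"translation": [-3,28.8,-5.5],"angular": [0,0,0]}
  ]
}}

```text
time_s: 6.4
eef_pos: [0.513, 0.015, 0.1568]
orientation: [0.072, 1.571, -0.072]
contact_force: [0.5, -0.9, 0.2]
finger_gap: 0.0237
```

>>> {"method": "drive_tool", "body": {
  "steps": [
    {"claw": 0.15,"translation": [0,0,0],"angular": [0,0,0]},
    {"claw": 0.15,"translation": [0,0,0],"angular": [0,0,0]},
    {"claw": 0.15,"translation": [0,0,0],"angular": [0,0,0]},
    {"claw": 0.15,"translation": [0,0,0],"angular": [0,0,0]}
  ]
}}

```text
time_s: 6.8
eef_pos: [0.5134, 0.0133, 0.1575]
orientation: [0.075, 1.57, -0.075]
contact_force: [0.4, 0.9, -0.3]
finger_gap: 0.0232
```

Run:
```python
from h import *
s=robot.state(); print(s['finger_gap'],s['eef_pos'],s['contact_force'])
im,_=snap('wrist','w5'); t,_=snap('top','top5')
a=cv2.resize(im[120:280,230:410],None,fx=3,fy=3,interpolation=2)
cv2.imwrite('pics/c6.png',a)
```

```text
0.023166111161719176 [0.51343367 0.01333556 0.1575218 ] [ 0.38986483  0.85511731 -0.30111418]
```

View pics/c6.png

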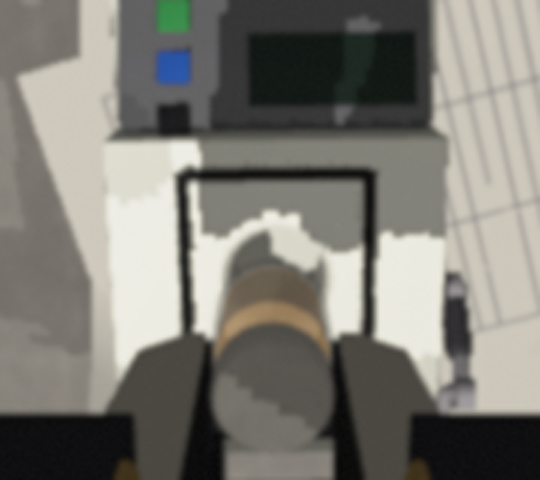

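Run:
```python
from h import *
np.set_printoptions(precision=4,suppress=True)
L=px('w5',265.4,165.3,.056);Rr=px('w5',378,164.6,.056)
d=Rr-L; yaw=np.arctan2(-d[0],d[1]); print(L,Rr,np.linalg.norm(d),yaw)
well=(L+Rr)/2+.042*np.array([np.cos(yaw),np.sin(yaw),0]); print('well',well,'rel',rel(well))
cap=px('w5',320.7,248.4,.1598); print('cap',cap,'rel',rel(cap))
# gasket frame corners
p=px('w5',230+182/3-.3,120+175/3-.3,.056);q=px('w5',230+371/3-.3,120+174/3-.3,.056); print('gasket mid',(p+q)/2, px('w1',335+148/5-.4,165+108/5-.4,.056)/2+px('w1',335+390/5-.4,165+106/5-.4,.056)/2)
```

```text
[ 0.4755 -0.0309  0.056 ] [0.4842 0.0664 0.056 ] 0.09765632472484494 -0.08954213371948594
well [0.5217 0.014  0.056 ] rel [10.16  0.12  0.82]
cap [0.5107 0.0139 0.1598] rel [-0.22 -0.   -0.27]
gasket mid [0.4912 0.0168 0.056 ] [0.4912 0.017  0.056 ]
```

>>> {"method": "drive_tool", "body": {
  "steps": [
    {"claw": 0.15,"translation": [0,0.08,0.85],"angular": [0,0,0]},
    {"claw": 0.15,"translation": [2,0.08,0.85],"angular": [0,0,0]},
    {"claw": 0.15,"translation": [4,0.08,0.85],"angular": [0,0,0]},
    {"claw": 0.15,"translation": [4.7,0.08,0.85],"angular": [0,0,0]},
    {"claw": 0.15,"translation": [4.7,0.08,0.85],"angular": [0,0,0]},
    {"claw": 0.15,"translation": [4.7,0.08,0.85],"angular": [0,0,0]}
  ]
}}

```text
time_s: 7.5
eef_pos: [0.5224, 0.0141, 0.1115]
orientation: [0.074, 1.569, -0.074]
contact_force: [0.7, -0.3, 0.4]
finger_gap: 0.0231
```

>>> {"method": "drive_tool", "body": {
  "steps": [
    {"claw": 0.15,"translation": [0.2,0,0],"angular": [0,0,0]},
    {"claw": 0.15,"translation": [0.4,0,0],"angular": [0,0,0]},
    {"claw": 0.15,"translation": [0.6,0,0],"angular": [0,0,0]},
    {"claw": 0.15,"translation": [0.8,0,0],"angular": [0,0,0]},
    {"claw": 0.15,"translation": [1.0,0,0],"angular": [0,0,0]},
    {"claw": 0.15,"translation": [1.0,0,0],"angular": [0,0,0]}
  ]
}}

```text
time_s: 8.1
eef_pos: [0.5218, 0.0141, 0.1003]
orientation: [0.074, 1.57, -0.074]
contact_force: [-0.5, 0.3, 0.1]
finger_gap: 0.0232
```

No contact force with the underside 3 mm below the deck, so the vial is in the mouth. Continuing slowly.

>>> {"method": "drive_tool", "body": {
  "steps": [
    {"claw": 0.15,"translation": [0.3,0,0],"angular": [0,0,0]},
    {"claw": 0.15,"translation": [0.6,0,0],"angular": [0,0,0]},
    {"claw": 0.15,"translation": [0.9,0,0],"angular": [0,0,0]},
    {"claw": 0.15,"translation": [1.2,0,0],"angular": [0,0,0]},
    {"claw": 0.15,"translation": [1.5,0,0],"angular": [0,0,0]},
    {"claw": 0.15,"translation": [1.5,0,0],"angular": [0,0,0]}
  ]
}}

```text
time_s: 8.7
eef_pos: [0.5217, 0.0141, 0.0851]
orientation: [0.074, 1.57, -0.074]
contact_force: [1.0, -0.8, -0.6]
finger_gap: 0.0233
```

>>> {"method": "drive_tool", "body": {
  "steps": [
    {"claw": 0.15,"translation": [0.3,0,0],"angular": [0,0,0]},
    {"claw": 0.15,"translation": [0.6,0,0],"angular": [0,0,0]},
    {"claw": 0.15,"translation": [0.9,0,0],"angular": [0,0,0]},
    {"claw": 0.15,"translation": [1.1,0,0],"angular": [0,0,0]},
    {"claw": 0.15,"translation": [1.3,0,0],"angular": [0,0,0]},
    {"claw": 0.15,"translation": [1.3,0,0],"angular": [0,0,0]}
  ]
}}

```text
time_s: 9.3
eef_pos: [0.5218, 0.0141, 0.0723]
orientation: [0.074, 1.57, -0.074]
contact_force: [-0.5, -0.1, -0.6]
finger_gap: 0.0233
```

>>> {"method": "drive_tool", "body": {
  "steps": [
    {"claw": 0.15,"translation": [0.1,0,0],"angular": [0,0,0]},
    {"claw": 0.15,"translation": [0.2,0,0],"angular": [0,0,0]},
    {"claw": 0.15,"translation": [0.2,0,0],"angular": [0,0,0]},
    {"claw": 0.15,"translation": [0.2,0,0],"angular": [0,0,0]}
  ]
}}

```text
time_s: 9.7
eef_pos: [0.5219, 0.0141, 0.0707]
orientation: [0.074, 1.57, -0.074]
contact_force: [-0.8, -0.1, 0.6]
finger_gap: 0.0235
```

>>> {"method": "drive_tool", "body": {
  "steps": [
    {"claw": 0.15,"translation": [0.05,0,0],"angular": [0,0,0]},
    {"claw": 0.15,"translation": [0.05,0,0],"angular": [0,0,0]},
    {"claw": 0.15,"translation": [0.1,0,0],"angular": [0,0,0]},
    {"claw": 0.15,"translation": [0.1,0,0],"angular": [0,0,0]}
  ]
}}

```text
time_s: 10.1
eef_pos: [0.5219, 0.0141, 0.0697]
orientation: [0.074, 1.569, -0.074]
contact_force: [0.9, -0.4, 0.5]
finger_gap: 0.0235
```

>>> {"method": "drive_tool", "body": {
  "steps": [
    {"claw": 0.15,"translation": [0.05,0,0],"angular": [0,0,0]},
    {"claw": 0.15,"translation": [0.05,0,0],"angular": [0,0,0]},
    {"claw": 0.15,"translation": [0.05,0,0],"angular": [0,0,0]}
  ]
}}

```text
time_s: 10.4
eef_pos: [0.5221, 0.014, 0.0695]
orientation: [0.074, 1.569, -0.074]
contact_force: [-0.5, -0.1, 5.3]
finger_gap: 0.0235
```

>>> {"method": "drive_tool", "body": {
  "steps": [
    {"claw": 0.15,"translation": [0.05,0,0],"angular": [0,0,0]},
    {"claw": 0.15,"translation": [0.05,0,0],"angular": [0,0,0]},
    {"claw": 0.15,"translation": [0.05,0,0],"angular": [0,0,0]}
  ]
}}

```text
time_s: 10.7
eef_pos: [0.5223, 0.014, 0.0695]
orientation: [0.074, 1.568, -0.074]
contact_force: [-1.7, -0.1, 9.3]
finger_gap: 0.0233
```

The floor is felt: 9 N at TCP 0.0695, so the underside is at about 22 mm. Releasing and rising.

>>> {"method": "drive_tool", "body": {
  "steps": [
    {"claw": 0.15,"translation": [-0.08,0,0],"angular": [0,0,0]},
    {"claw": 0.2,"translation": [-0.08,0,0],"angular": [0,0,0]},
    {"claw": 0.28,"translation": [-0.08,0,0],"angular": [0,0,0]},
    {"claw": 0.35,"translation": [-0.08,0,0],"angular": [0,0,0]},
    {"claw": 0.45,"translation": [-0.08,0,0],"angular": [0,0,0]},
    {"claw": 0.45,"translation": [-0.08,0,0],"angular": [0,0,0]}
  ]
}}

```text
time_s: 11.3
eef_pos: [0.5218, 0.0141, 0.0692]
orientation: [0.074, 1.57, -0.074]
contact_force: [-0.7, -0.5, -0.4]
finger_gap: 0.0411
```

>>> {"method": "drive_tool", "body": {
  "steps": [
    {"claw": 0.45,"translation": [-1,0,0],"angular": [0,0,0]},
    {"claw": 0.45,"translation": [-3,0,0],"angular": [0,0,0]},
    {"claw": 0.45,"translation": [-7,0,0],"angular": [0,0,0]},
    {"claw": 0.45,"translation": [-12,0,0],"angular": [0,0,0]},
    {"claw": 0.45,"translation": [-15,0,0],"angular": [0,0,0]},
    {"claw": 0.45,"translation": [-15,0,0],"angular": [0,0,0]},
    {"claw": 0.45,"translation": [-15,0,0],"angular": [0,0,0]}
  ]
}}

```text
time_s: 12.0
eef_pos: [0.522, 0.0141, 0.2202]
orientation: [0.074, 1.568, -0.074]
contact_force: [0.2, 0.3, -0.4]
finger_gap: 0.0417
```

Run:
```python
from h import *
s=robot.state(); print(s['finger_gap'],s['eef_pos'],s['contact_force'],s['time_s'])
im,_=snap('wrist','w6'); t,_=snap('scene','scene6')
a=cv2.resize(im[90:290,220:420],None,fx=2.5,fy=2.5,interpolation=2)
b=cv2.resize(t[160:270,260:360],None,fx=3,fy=3,interpolation=2)
o=np.zeros((500,800,3),np.uint8); o[:,:500]=a; o[:330,500:]=b; cv2.imwrite('pics/c7.png',o)
c,sn=np.cos(-.09),np.sin(-.09); O=np.array([.5219,.0138,0])+.003*np.array([c,sn,0])
print('tab edge', O+np.array([c*.093,sn*.093,.1504]))
```

```text
0.0416767208529172 [0.52199609 0.01406023 0.22021407] [ 0.21392087  0.27836166 -0.37378389] 12.0
tab edge [0.61751146 0.00517166 0.1504    ]
```

View pics/c7.png

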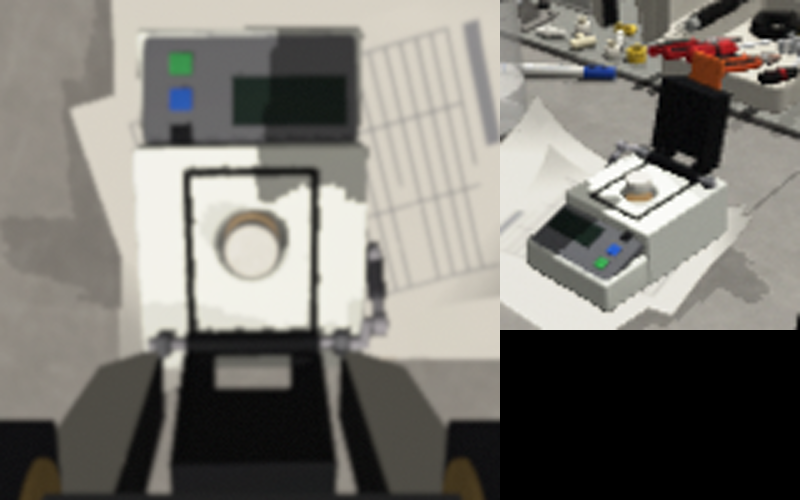

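The vial is seated (cap centred in the well at crop (250,250)) and the flap is open. I'll close the fingers, go over and behind the tab, and descend.

>>> {"method": "drive_tool", "body": {
  "steps": [
    {"claw": 0.2,"translation": [0,0,4],"angular": [0,0,0]},
    {"claw": 0,"translation": [0,0,8.5],"angular": [0,0,0]},
    {"claw": 0,"translation": [0,0,12.7],"angular": [0,0,0]},
    {"claw": 0,"translation": [0,0,12.7],"angular": [0,0,0]},
    {"claw": 0,"translation": [0,0,12.7],"angular": [0,0,0]},
    {"claw": 0,"translation": [3.5,0,12.7],"angular": [0,0,0]},
    {"claw": 0,"translation": [7.1,0,12.7],"angular": [0,0,0]},
    {"claw": 0,"translation": [7.1,0,12.7],"angular": [0,0,0]}
  ]
}}

```text
time_s: 12.9
eef_pos: [0.6454, 0.0023, 0.1436]
orientation: [0.074, 1.577, -0.074]
contact_force: [-1.4, 0.3, 0.2]
finger_gap: 0.0009
```

>>> {"method": "drive_tool", "body": {
  "steps": [
    {"claw": 0,"translation": [0,0,0],"angular": [0,0,0]},
    {"claw": 0,"translation": [0,0,-0.8],"angular": [0,0,0]},
    {"claw": 0,"translation": [0,0,-1.4],"angular": [0,0,0]},
    {"claw": 0,"translation": [0,0,-2],"angular": [0,0,0]},
    {"claw": 0,"translation": [0,0,-2.5],"angular": [0,0,0]},
    {"claw": 0,"translation": [0,0,-3],"angular": [0,0,0]},
    {"claw": 0,"translation": [0,0,-3],"angular": [0,0,0]}
  ]
}}

```text
time_s: 13.6
eef_pos: [0.6187, 0.0049, 0.1497]
orientation: [0.074, 1.567, -0.074]
contact_force: [4.5, 0.3, 4.3]
finger_gap: 0.0007
```

>>> {"method": "drive_tool", "body": {
  "steps": [
    {"claw": 0,"translation": [0,0,-0.4],"angular": [0,0,0]},
    {"claw": 0,"translation": [0,0,-0.8],"angular": [0,0,0]},
    {"claw": 0,"translation": [0,0,-1.2],"angular": [0,0,0]},
    {"claw": 0,"translation": [0,0,-1.6],"angular": [0,0,0]},
    {"claw": 0,"translation": [0,0,-2],"angular": [0,0,0]}
  ]
}}

```text
time_s: 14.1
eef_pos: [0.5983, 0.0068, 0.1485]
orientation: [0.074, 1.569, -0.074]
contact_force: [4.6, -0.5, 3.4]
finger_gap: 0.0005
```

>>> {"method": "drive_tool", "body": {
  "steps": [
    {"claw": 0,"translation": [0,0,-0.4],"angular": [0,0,0]},
    {"claw": 0,"translation": [0,0,-0.8],"angular": [0,0,0]},
    {"claw": 0,"translation": [0,0,-1.2],"angular": [0,0,0]},
    {"claw": 0,"translation": [0,0,-1.6],"angular": [0,0,0]},
    {"claw": 0,"translation": [0,0,-2],"angular": [0,0,0]}
  ]
}}

```text
time_s: 14.6
eef_pos: [0.5782, 0.0087, 0.1484]
orientation: [0.074, 1.57, -0.074]
contact_force: [1.5, -0.6, 3.8]
finger_gap: 0.0002
```

>>> {"method": "drive_tool", "body": {
  "steps": [
    {"claw": 0,"translation": [0,0,-0.4],"angular": [0,0,0]},
    {"claw": 0,"translation": [0,0,-0.8],"angular": [0,0,0]},
    {"claw": 0,"translation": [0,0,-1.2],"angular": [0,0,0]},
    {"claw": 0,"translation": [0,0,-1.6],"angular": [0,0,0]},
    {"claw": 0,"translation": [0,0,-2],"angular": [0,0,0]}
  ]
}}

```text
time_s: 15.1
eef_pos: [0.5582, 0.0107, 0.1481]
orientation: [0.074, 1.57, -0.074]
contact_force: [1.2, 0.3, 0.3]
finger_gap: 0.0003
```

>>> {"method": "drive_tool", "body": {
  "steps": [
    {"claw": 0,"translation": [0,0,-0.4],"angular": [0,0,0]},
    {"claw": 0,"translation": [0,0,-0.8],"angular": [0,0,0]},
    {"claw": 0,"translation": [0,0,-1.2],"angular": [0,0,0]},
    {"claw": 0,"translation": [0,0,-1.2],"angular": [0,0,0]}
  ]
}}

```text
time_s: 15.5
eef_pos: [0.5464, 0.0118, 0.1485]
orientation: [0.074, 1.57, -0.074]
contact_force: [-0.6, 0.2, 0.1]
finger_gap: 0.0004
```

>>> {"method": "drive_tool", "body": {
  "steps": [
    {"claw": 0,"translation": [0,0,-0.4],"angular": [0,0,0]},
    {"claw": 0,"translation": [0,0,-0.8],"angular": [0,0,0]},
    {"claw": 0,"translation": [0,0,-0.8],"angular": [0,0,0]}
  ]
}}

```text
time_s: 15.8
eef_pos: [0.5385, 0.0125, 0.1485]
orientation: [0.074, 1.57, -0.074]
contact_force: [-0.0, -1.0, -0.3]
finger_gap: 0.0002
```

Run:
```python
from h import *
s=robot.state(); print(s['eef_pos'],s['contact_force'],s['time_s'])
im,_=snap('wrist','w7'); t,_=snap('scene','scene7')
a=cv2.resize(im[40:290,200:440],None,fx=2,fy=2,interpolation=2)
b=cv2.resize(t[160:270,260:360],None,fx=3,fy=3,interpolation=2)
o=np.zeros((500,800,3),np.uint8); o[:,:480]=a; o[:330,500:]=b; cv2.imwrite('pics/c8.png',o)
```

```text
[0.53845985 0.01249666 0.14848284] [-0.00484069 -0.97639548 -0.25038682] 15.8
```

View pics/c8.png

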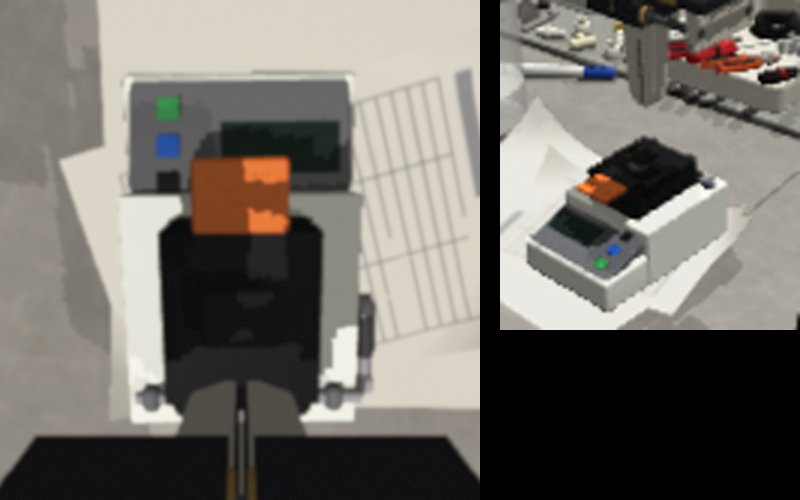

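The flap is shut by itself: the tab lies flat at crop (240,195) and the fingers are well clear. Moving over the pad, and using the depth image for a rough pad height.

>>> {"method": "drive_tool", "body": {
  "steps": [
    {"claw": 0,"translation": [0,0,-1.0],"angular": [0,0,0]},
    {"claw": 0,"translation": [0,0,-1.65],"angular": [0,0,0]},
    {"claw": 0,"translation": [1.5,0,-1.65],"angular": [0,0,0]},
    {"claw": 0,"translation": [3.0,0,-1.65],"angular": [0,0,0]},
    {"claw": 0,"translation": [3.3,0,-1.65],"angular": [0,0,0]},
    {"claw": 0,"translation": [3.3,0,-1.65],"angular": [0,0,0]},
    {"claw": 0,"translation": [3.3,0,-1.65],"angular": [0,0,0]}
  ]
}}

```text
time_s: 16.6
eef_pos: [0.5226, 0.014, 0.1155]
orientation: [0.074, 1.57, -0.074]
contact_force: [-0.2, -0.1, 0.3]
finger_gap: 0.0003
```

Run:
```python
from h import *
f=np.load('pics/w7.npz'); d=f['d']
for v in range(150,240,6):
    print(v,[ '%.3f/%.3f'%tuple(px('w7',u,v)[[0,2]]) if px('w7',u,v) is not None else None for u in (290,305,320,332,345)])
```

```text
150 ['0.489/0.058', '0.487/0.084', '0.488/0.084', '0.489/0.083', '0.493/0.059']
156 ['0.491/0.083', '0.492/0.084', '0.493/0.084', '0.494/0.083', '0.494/0.083']
162 ['0.495/0.083', '0.496/0.084', '0.497/0.084', '0.498/0.084', '0.499/0.084']
168 ['0.499/0.084', '0.500/0.083', '0.501/0.084', '0.502/0.083', '0.503/0.083']
174 ['0.504/0.084', '0.505/0.084', '0.506/0.084', '0.507/0.084', '0.508/0.084']
180 ['0.508/0.084', '0.509/0.084', '0.511/0.084', '0.511/0.084', '0.512/0.084']
186 ['0.513/0.084', '0.512/0.094', '0.513/0.095', '0.513/0.095', '0.517/0.084']
192 ['0.518/0.083', '0.516/0.096', '0.517/0.096', '0.518/0.096', '0.522/0.084']
198 ['0.522/0.084', '0.520/0.096', '0.521/0.096', '0.522/0.096', '0.526/0.083']
204 ['0.527/0.083', '0.525/0.096', '0.526/0.096', '0.527/0.096', '0.531/0.084']
210 ['0.532/0.084', '0.529/0.095', '0.530/0.096', '0.531/0.096', '0.536/0.084']
216 ['0.537/0.084', '0.538/0.084', '0.539/0.084', '0.540/0.084', '0.541/0.084']
222 ['0.542/0.083', '0.543/0.084', '0.544/0.084', '0.545/0.084', '0.546/0.083']
228 ['0.547/0.084', '0.548/0.084', '0.549/0.084', '0.550/0.084', '0.551/0.084']
234 ['0.552/0.083', '0.530/0.143', '0.532/0.139', '0.531/0.143', '0.556/0.084']
```

The pad's top is at about 0.0955 by depth, centred under the tips. Touching down slowly.

>>> {"method": "drive_tool", "body": {
  "steps": [
    {"claw": 0,"translation": [0.3,0,0],"angular": [0,0,0]},
    {"claw": 0,"translation": [0.5,0,0],"angular": [0,0,0]},
    {"claw": 0,"translation": [0.7,0,0],"angular": [0,0,0]},
    {"claw": 0,"translation": [0.7,0,0],"angular": [0,0,0]}
  ]
}}

```text
time_s: 17.0
eef_pos: [0.5223, 0.014, 0.1082]
orientation: [0.074, 1.57, -0.074]
contact_force: [-0.5, -0.5, -0.8]
finger_gap: 0.0006
```

>>> {"method": "drive_tool", "body": {
  "steps": [
    {"claw": 0,"translation": [0.1,0,0],"angular": [0,0,0]},
    {"claw": 0,"translation": [0.1,0,0],"angular": [0,0,0]}
  ]
}}

```text
time_s: 17.2
eef_pos: [0.5224, 0.014, 0.1074]
orientation: [0.074, 1.57, -0.074]
contact_force: [-0.0, 0.4, 0.1]
finger_gap: 0.0007
```

>>> {"method": "drive_tool", "body": {
  "steps": [
    {"claw": 0,"translation": [0.05,0,0],"angular": [0,0,0]},
    {"claw": 0,"translation": [0.05,0,0],"angular": [0,0,0]}
  ]
}}

```text
time_s: 17.4
eef_pos: [0.5224, 0.014, 0.1069]
orientation: [0.074, 1.57, -0.074]
contact_force: [0.2, 0.3, 0.1]
finger_gap: 0.0005
```

>>> {"method": "drive_tool", "body": {
  "steps": [
    {"claw": 0,"translation": [0.05,0,0],"angular": [0,0,0]},
    {"claw": 0,"translation": [0.05,0,0],"angular": [0,0,0]}
  ]
}}

```text
time_s: 17.6
eef_pos: [0.5224, 0.014, 0.1064]
orientation: [0.074, 1.57, -0.074]
contact_force: [0.7, -0.2, 0.2]
finger_gap: 0.0002
```

>>> {"method": "drive_tool", "body": {
  "steps": [
    {"claw": 0,"translation": [0.05,0,0],"angular": [0,0,0]},
    {"claw": 0,"translation": [0.05,0,0],"angular": [0,0,0]}
  ]
}}

```text
time_s: 17.8
eef_pos: [0.5225, 0.014, 0.1061]
orientation: [0.074, 1.569, -0.074]
contact_force: [-0.4, 0.7, 2.1]
finger_gap: 0.0005
```

>>> {"method": "drive_tool", "body": {
  "steps": [
    {"claw": 0,"translation": [0.05,0,0],"angular": [0,0,0]},
    {"claw": 0,"translation": [0.05,0,0],"angular": [0,0,0]}
  ]
}}

```text
time_s: 18.0
eef_pos: [0.5225, 0.014, 0.1057]
orientation: [0.074, 1.569, -0.074]
contact_force: [-1.8, -0.6, 5.2]
finger_gap: 0.0002
```

>>> {"method": "drive_tool", "body": {
  "steps": [
    {"claw": 0,"translation": [0.05,0,0],"angular": [0,0,0]},
    {"claw": 0,"translation": [0.05,0,0],"angular": [0,0,0]},
    {"claw": 0,"translation": [0.05,0,0],"angular": [0,0,0]}
  ]
}}

```text
time_s: 18.3
eef_pos: [0.5225, 0.014, 0.1054]
orientation: [0.074, 1.569, -0.074]
contact_force: [-3.9, 0.2, 6.0]
finger_gap: 0.0005
```

>>> {"method": "drive_tool", "body": {
  "steps": [
    {"claw": 0,"translation": [0.02,0,0],"angular": [0,0,0]},
    {"claw": 0,"translation": [0.02,0,0],"angular": [0,0,0]},
    {"claw": 0,"translation": [0.02,0,0],"angular": [0,0,0]}
  ]
}}

```text
time_s: 18.6
eef_pos: [0.5225, 0.014, 0.1053]
orientation: [0.074, 1.569, -0.074]
contact_force: [-3.4, -0.1, 8.6]
finger_gap: 0.0006
```

>>> {"method": "drive_tool", "body": {
  "steps": [
    {"claw": 0,"translation": [0.02,0,0],"angular": [0,0,0]},
    {"claw": 0,"translation": [0.02,0,0],"angular": [0,0,0]},
    {"claw": 0,"translation": [0.02,0,0],"angular": [0,0,0]}
  ]
}}

```text
time_s: 18.9
eef_pos: [0.5225, 0.014, 0.1051]
orientation: [0.074, 1.569, -0.074]
contact_force: [-4.6, 0.6, 9.6]
finger_gap: 0.0006
```

>>> {"method": "drive_tool", "body": {
  "steps": [
    {"claw": 0,"translation": [0,0,0],"angular": [0,0,0]},
    {"claw": 0,"translation": [0,0,0],"angular": [0,0,0]},
    {"claw": 0,"translation": [0,0,0],"angular": [0,0,0]}
  ]
}}

```text
time_s: 19.2
eef_pos: [0.5225, 0.014, 0.1051]
orientation: [0.074, 1.569, -0.074]
contact_force: [-3.6, -0.0, 8.9]
finger_gap: 0.0004
```

>>> {"method": "drive_tool", "body": {
  "steps": [
    {"claw": 0,"translation": [0,0,0],"angular": [0,0,0]},
    {"claw": 0,"translation": [0,0,0],"angular": [0,0,0]},
    {"claw": 0,"translation": [0,0,0],"angular": [0,0,0]}
  ]
}}

```text
time_s: 19.5
eef_pos: [0.5225, 0.014, 0.1051]
orientation: [0.074, 1.569, -0.074]
contact_force: [-4.2, -0.2, 9.3]
finger_gap: 0.0001
```

>>> {"method": "drive_tool", "body": {
  "steps": [
    {"claw": 0,"translation": [0.015,0,0],"angular": [0,0,0]},
    {"claw": 0,"translation": [0.015,0,0],"angular": [0,0,0]},
    {"claw": 0,"translation": [0.015,0,0],"angular": [0,0,0]},
    {"claw": 0,"translation": [0.015,0,0],"angular": [0,0,0]},
    {"claw": 0,"translation": [0.015,0,0],"angular": [0,0,0]},
    {"claw": 0,"translation": [0.015,0,0],"angular": [0,0,0]},
    {"claw": 0,"translation": [0.015,0,0],"angular": [0,0,0]}
  ]
}}

```text
time_s: 20.2
eef_pos: [0.5225, 0.014, 0.1051]
orientation: [0.074, 1.569, -0.074]
contact_force: [-4.3, -0.3, 9.4]
finger_gap: 0.0001
```

>>> {"method": "drive_tool", "body": {
  "steps": [
    {"claw": 0,"translation": [0,0,0],"angular": [0,0,0]},
    {"claw": 0,"translation": [0,0,0],"angular": [0,0,0]},
    {"claw": 0,"translation": [0,0,0],"angular": [0,0,0]},
    {"claw": 0,"translation": [0,0,0],"angular": [0,0,0]},
    {"claw": 0,"translation": [0,0,0],"angular": [0,0,0]},
    {"claw": 0,"translation": [0,0,0],"angular": [0,0,0]},
    {"claw": 0,"translation": [0,0,0],"angular": [0,0,0]}
  ]
}}

```text
time_s: 20.9
eef_pos: [0.5225, 0.014, 0.1051]
orientation: [0.074, 1.569, -0.074]
contact_force: [-3.7, 0.1, 9.7]
finger_gap: 0.0004
```

>>> {"method": "drive_tool", "body": {
  "steps": [
    {"claw": 0,"translation": [-0.1,0,0],"angular": [0,0,0]},
    {"claw": 0,"translation": [-1,0,0],"angular": [0,0,0]},
    {"claw": 0,"translation": [-4,0,0],"angular": [0,0,0]},
    {"claw": 0,"translation": [-9,0,0],"angular": [0,0,0]},
    {"claw": 0,"translation": [-12,0,0],"angular": [0,0,0]},
    {"claw": 0,"translation": [-12,0,0],"angular": [0,0,0]},
    {"claw": 0,"translation": [-12,0,0],"angular": [0,0,0]}
  ]
}}

```text
time_s: 21.6
eef_pos: [0.5225, 0.014, 0.2248]
orientation: [0.074, 1.569, -0.074]
contact_force: [0.2, 0.3, -0.4]
finger_gap: 0.0007
```

Run:
```python
from h import *
s=robot.state(); print(s['eef_pos'],s['contact_force'],s['time_s'])
im,_=snap('wrist','w8'); t,_=snap('scene','scene8')
a=cv2.resize(im[40:290,200:440],None,fx=1.4,fy=1.4,interpolation=2)
b=cv2.resize(t[140:320,220:500],None,fx=1.6,fy=1.6,interpolation=2)
o=np.zeros((360,800,3),np.uint8); o[:350,:336]=a; o[:288,340:788]=b; cv2.imwrite('pics/c9.png',o)
```

```text
[0.52252761 0.01402387 0.22480579] [ 0.18874191  0.32308611 -0.39175377] 21.6
```

View pics/c9.png

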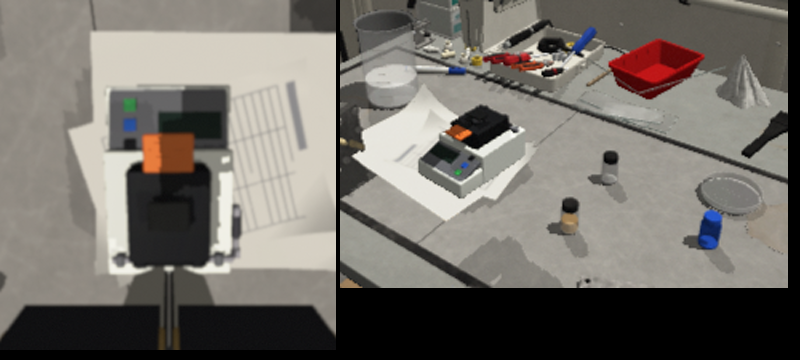

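The flap is shut, the bystanders stand where they were, and the tool is clear. Handing in.

```bash
python3 -c "
from rig import robot; print(robot.job_done())"
```

```text
the job is handed in; nothing more can be done
None
```

The job is done and handed in at about 22 s of the 66 s allowed.

- **Vial:** I lowered the white-capped vial until I felt the well floor, about 9 N with its underside near 22 mm. I then released it, and the picture showed it seated and centred.
- **Flap:** I pushed the tab past its snap point, reading about 6 N at most. It was found shut with the fingers clear of it.
- **Pad:** The pad was touched at about 95 mm height. I held it at 9–10 N downward for about 2 s, with a steady sideways force of about 4 N (10–11 N in all), then lifted off.

The last pictures show the flap shut. The black-capped vials and the petri dish look undisturbed, and the tool read near zero force. The beaker is also in view and was never approached.

Two readings did not match expectations:
- **Grip width:** The gap was 23.7 mm rather than the vial's 27 mm, so I held it by the 23 mm cap. It did not slip.
- **Force noise:** The force readings vary by about 1 N and came only at the end of each move, so brief peaks in between were not seen.

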